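# Level a hinged setting plate with a wedge

### The job

The hinged steel plate slopes down to its free edge. Lay the spirit level on the plate, lengthways from the hinge to the free edge, and let go; then push the tall wedge, thin end first, in under the free edge until the level's bubble stands between its two lines, and leave the wedge there, flat on the table, holding the plate up. Leave the slim wedge, the roll of tape and the ball valve where they lie.

Things in the scene. Friction and masses are not known exactly. Their poses are not given: they have to be found in the camera images.
- plate_foot: dark steel foot, 52 x 150 mm, screwed to the table, that carries the hinge of the setting plate. Its origin lies straight below the middle of the hinge axis, 30 mm under that axis; the foot stands 0 to 5 mm higher from one start to another (origin z 0 to 5 mm), so the wedge has to go in a different distance each time. Its x axis is level and points from the free edge of the plate to the hinge, away from the robot: the wedge is pushed along it. Fixed
- setting_plate (a joint): tilt of the steel setting plate about its hinge, rad: 0 is level, negative is free edge low (it starts at its stop, -0.07), positive is free edge too high. The plate is 158 mm long (hinge to free edge), 122 mm wide, 8 mm thick, about 1 kg, hinged at its far edge and falls back if not held up; pushing the wedge under takes about 5 to 15 N, and the wedge stays by friction when released
- plate_top (a point): middle of the plate's upper face, 75 mm from the hinge axis; x axis along the plate toward the hinge, z out of the upper face. It moves with the plate; with the plate level it is 34 mm above the plate_foot origin
- plate_edge (a point): underside of the round bar (12 mm thick, 116 mm long, along the edge) under the plate's free edge, middle of the edge, 145 mm from the hinge axis; the wedge lifts the plate here. At the start it is about 6 to 11 mm above the table, with the plate level 16 to 21 mm (16 mm above the plate_foot origin); open space behind it for at least 100 mm
- level: spirit level: aluminium bar with black ends, 150 mm long (x), 26 mm wide (y), 40 mm high (the bar itself 30 mm, raised ends), about 0.3 kg, with a green vial along the middle of the top. Origin: centre of its underside, z up
- level_bubble (a joint): place of the white bubble (20 mm long) in the level's vial, m, along the level's own x axis; 0 is centred between the two black lines. It runs to the higher end, 5 mm for each degree of tilt, and settles in about 1.5 s; entirely between the lines means within 3 mm of 0
- wedge_tall: the tall aluminium wedge, 140 mm long (x), 36 mm wide (y): thin end at +x (70 mm from the origin) 3 mm thick, thick end at -x 31 mm thick, so it rises 1 mm in 5 mm. Upon the thick end stands a grip lug 26 mm long (centre at x = -55 mm), 36 mm wide like the wedge, its top 62 mm above the underside; take the lug across its width from above. Origin: centre of its underside, z up. About 0.3 kg
- wedge_slim: the slim aluminium wedge, of the same length, width and lug, but only 15 mm thick at the thick end and 46 mm high over the lug; too thin to level the plate. Same axes and origin
- thread_tape: white roll of tape, 54 mm across, 15 mm high; to be left alone
- ball_valve: brass ball valve with red lever, 92 mm long, 42 mm high; to be left alone

How it is judged:
By the outcome, as a careful person would: the job done as asked, in the order asked, and still so for the second after the job is handed in, with the robot touching nothing.
It also fails if it takes over 64 s, if anything falls off the work surface, if the arm or the gripper's body presses on something with over 40 N, if the wrist force passes 120 N, or if a joint passes its speed limit or range.

### The arm

A 6-joint arm with a two-finger parallel gripper is mounted at the origin on a cart in front of the work surface, level with it; the furniture and walls round the work are solid. World frame = base frame: x ahead of the robot, y to its left, z up, the work surface at z = 0. Lengths are in m, angles in rad, forces in N, time in s.
With the tool pointing down it reaches from about 0.275 to 0.875 m from the base axis. Payload 12.5 kg.
Tool frame: the origin (TCP) lies midway between the tips of the shut fingers; the grasp point (between the pads) lies 19 mm behind it; z points along the fingers, y is the direction in which the jaws open and shut (so a half turn about z gives the same grasp; the last joint's range is limited). The gripper opens to 85 mm and grips with 20 to 120 N. Pads are 22 mm wide; open, the fingers measure 114 mm over their backs; the gripper's body (76 mm by 85 mm) begins 54 mm behind the grasp point. The pads swing forward as they close: fully open they stand 13 mm farther back than shut.
Start: joints at [-1.41, 0.351, 1.652, -0, 1.139, -0.085], TCP at [0.134, -0.533, 0.231] pointing down, gripper open.
Joint ranges: [-2.75, 2.75], [-0.79, 2.1], [0.01, 2.65], [-1.57, 4.71], [0.07, 3.14], [-2.87, 2.87]. Speed limits (rad/s): [2.22, 2.22, 2.79, 3.14, 3.14, 3.14].

### API

Orientations are given as a unit quaternion [w, x, y, z].
In Python, from bench import sensors, viewer, order gives the robot as it stands. The module is installed in compiled form; this text tells all that it offers.
- The arm moves only by the shell command python3 -m pendant 'ROWS' [FORCE]. ROWS is a JSON object of lists of equal length, an entry for each row: "travel": the shift along the tool's x, y, z in mm, a list of three; "angular": the turn, a rotation vector about the tool's x, y, z in rad, a list of three; "fingers": the closure in counts, from 0 (fully open) to 255 (shut). A call has 1 to 8 rows; each row is the pose to reach, as a shift and turn from the pose commanded when the call began, along the tool's axes at that moment; what a row does not reach only later rows make up. A row lasts 1/12 s, in which the tool goes at most 41.7 mm and 7.16 degrees, less where a joint would pass 70% of its speed; a pose out of reach is approached as far as the arm can. A call with a gripper value outside its range is refused whole. The fingers move at their own pace and stop on an object; FORCE is the grip in N (left out, the last holds). Time passes only in rows, so rows that repeat a pose let the fingers close. It gives the time, the measured TCP pose, the force and the opening at its end, in the units of the state.
- sensors.observe(): the state, without advancing time (a new reading comes with each control period).
- viewer.get_image(name): name is "scene" or "top" or "wrist"; returns a dict with "pixels" (400x640x3 uint8, blue, green, red), "camera_matrix" (3x3 intrinsics, pixels), "origin" and "orientation" of the camera in the world; the wrist camera has in their place "mount" (4x4, takes a point from camera to tool coordinates, whose origin is the TCP and whose axes are the flange's). Camera axes: x right, y up, looking along -z (the intrinsics and any distortion apply to the point x, -y, -z); pixel columns grow to the right and rows downward; lengths in m; the calibration is good to about 2 mm. A picture is of the moment at which its call begins: read the wrist's pose just before it. There is no depth.
- order.hand_in(): hands the job in, once; it reports no verdict.
Trained networks look in the newest picture that a camera, given by its name, has taken for a name from the list of things; names that differ only in an ending like _2 or _b are one class to them, and where a whole thing is asked for, a point or a joint stands for the part that bears it (a point fixed in the world has none). Each returns a list of dicts, best first, with "confidence" (0 to 1); they miss things now and then, are a little off and sometimes report something else, mostly with a low value. They report only what shows in the picture. A call takes as long as a camera call.
- viewer.recognise(name, camera): "point" ([row, column] in pixels, amid what is visible of it).
The state is a dict: "clock": time; "joints": joint angles; "dq": joint speeds; "joint_efforts": joint torques, N m; "tcp_pos": TCP position; "orientation": TCP orientation; "ft_force": force on the tool from outside, world axes, zero at the start; "torque": the same for the moment, N m; "finger_gap": opening from 0.0 (shut) to 1.0 (fully open).
Only numpy, scipy, OpenCV 4.12 (cv2) and the standard library are available. Lean on these libraries where they do the work, as an engineer would, in place of code of your own. Each camera call takes 0.05 s, during which the arm holds its last target.

## Working session

There is one attempt and no reset: what is moved stays moved. The work goes in short steps, Python scripts to look and compute and a shell command to move; the robot and the scene stay as the last step left them, time stands still between calls to the robot, and variables do not carry over. Pictures are saved under pics/ and viewed, and the job is handed in when it is done.

```bash
mkdir -p pics; ls; cat > h.py <<'E'
import numpy as np,cv2
from bench import sensors,viewer,order
from scipy.spatial.transform import Rotation as R
def rot(q): return R.from_quat([q[1],q[2],q[3],q[0]]).as_matrix()
E
python3 - <<'E'
from h import *
s=sensors.observe();print(s)
for n in ["scene","top"]:
    im=viewer.get_image(n);cv2.imwrite(f"pics/{n}0.png",im["pixels"])
    print(n,{k:v for k,v in im.items() if k!="pixels"})
    for t in ["plate_foot","setting_plate","level","wedge_tall","wedge_slim","thread_tape","ball_valve"]:
        print(t,viewer.recognise(t,n)[:2])
print(sensors.observe()["clock"])
E
```

```text
pics
{'clock': 0.0, 'joints': array([-1.40958249e+00,  3.51215495e-01,  1.65239591e+00,  2.25779652e-05,
        1.13913152e+00, -8.46060232e-02]), 'dq': array([ 1.74281599e-03,  2.06237444e-03,  1.38421773e-03, -1.66274800e-05,
        3.56366358e-04,  1.21675526e-03]), 'joint_efforts': array([-1.11936213e-03, -5.06102622e+01, -2.91406578e+01, -1.25844972e-04,
        4.49261803e-03,  1.70207912e-06]), 'tcp_pos': array([ 0.13381802, -0.53313793,  0.2307805 ]), 'orientation': array([-5.75108710e-04,  9.92456494e-01,  1.22595987e-01, -1.17814347e-05]), 'ft_force': array([-0.34391666, -0.27716025, -0.50743345]), 'torque': array([-0.04152989, -0.03084234, -0.00832562]), 'finger_gap': 0.9972494765950188}
scene {'camera_matrix': array([[456.65126697,   0.        , 322.64990314],
       [  0.        , 456.65126697, 200.05738068],
       [  0.        ,   0.        ,   1.        ]]), 'origin': array([ 0.25221074, -0.54539719,  0.70579769]), 'orientation': array([ 0.89211694,  0.3494427 , -0.10031866, -0.26824118])}
plate_foot [{'point': [185.3, 352.1], 'confidence': 0.69}]
setting_plate [{'p
[... 408 characters left out ...]
y([[380.72073321,   0.        , 315.34622618],
       [  0.        , 380.72073321, 204.9819869 ],
       [  0.        ,   0.        ,   1.        ]]), 'origin': array([ 0.40638824, -0.05902642,  0.94507557]), 'orientation': array([-0.70101514, -0.07092468,  0.06823234,  0.70632274])}
plate_foot [{'point': [176.4, 289.7], 'confidence': 0.68}]
setting_plate [{'point': [179.3, 292.8], 'confidence': 0.96}]
level [{'point': [195.0, 378.1], 'confidence': 0.79}]
wedge_tall [{'point': [251.8, 220.6], 'confidence': 0.78}]
wedge_slim [{'point': [253.6, 367.3], 'confidence': 0.58}]
thread_tape [{'point': [292.6, 261.0], 'confidence': 0.82}]
ball_valve [{'point': [263.1, 408.7], 'confidence': 0.82}]
0.8
```

View pics/scene0.png

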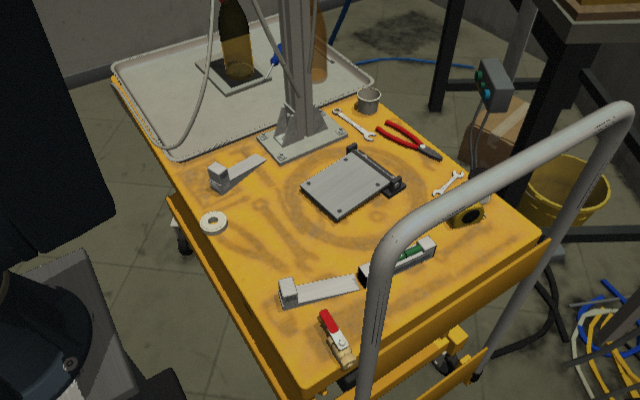

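View pics/top0.png

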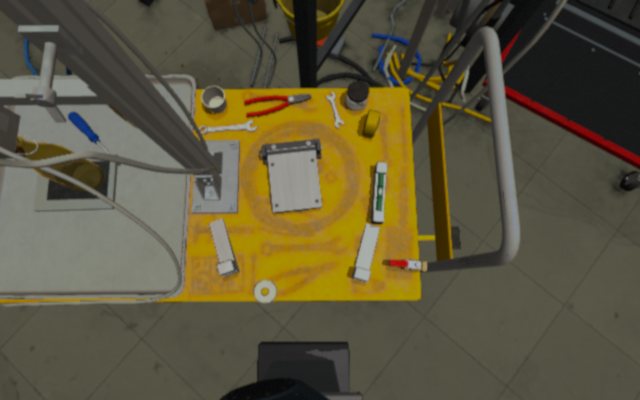

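```bash
python3 - <<'E'
from h import *
im=cv2.imread("pics/top0.png")
cv2.imwrite("pics/top0z.png",cv2.resize(im[120:320,180:440],None,fx=3,fy=3,interpolation=cv2.INTER_CUBIC))
E
```

```text
(no output)
```

View pics/top0z.png

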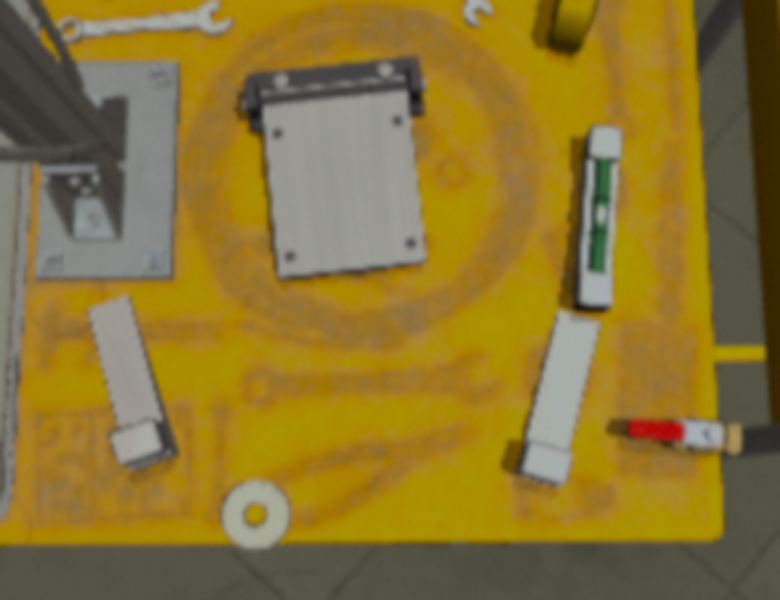

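The top view shows the plate at about (179,293), with its free edge toward the robot. The level is at (195,380), one wedge is at left (247,222) and the other at right (252,367). The tape and the valve are also visible. I'll zoom into the scene picture to measure the two wedges.

```bash
python3 - <<'E'
from h import *
im=cv2.imread("pics/scene0.png")
cv2.imwrite("pics/s_a.png",cv2.resize(im[140:250,190:290],None,fx=5,fy=5,interpolation=cv2.INTER_CUBIC))
cv2.imwrite("pics/s_b.png",cv2.resize(im[225:315,270:445],None,fx=4.5,fy=4.5,interpolation=cv2.INTER_CUBIC))
cv2.imwrite("pics/s_c.png",cv2.resize(im[135:225,290:415],None,fx=6,fy=6,interpolation=cv2.INTER_CUBIC))
E
```

```text
(no output)
```

View pics/s_a.png

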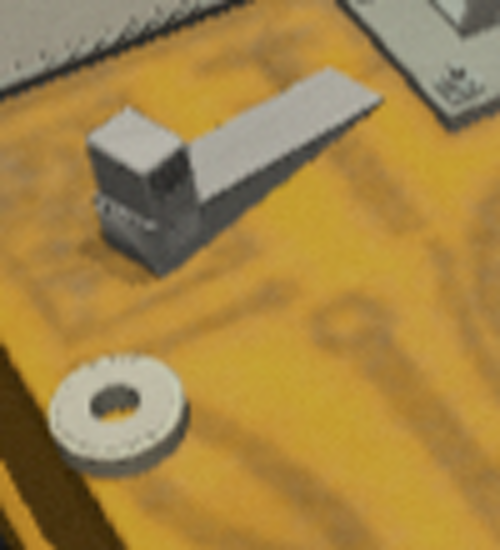

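View pics/s_b.png

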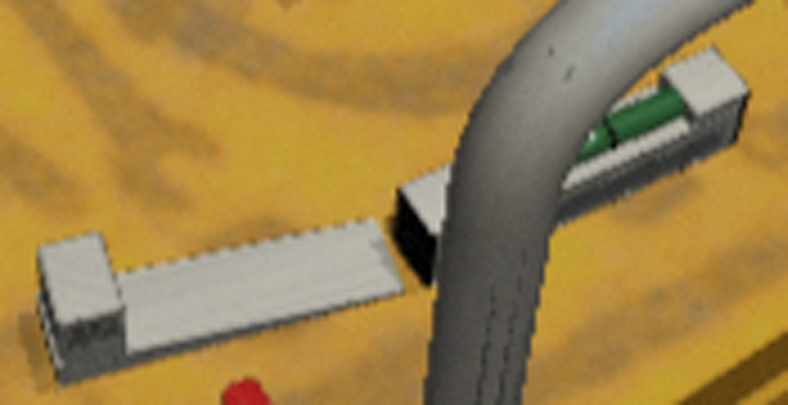

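View pics/s_c.png

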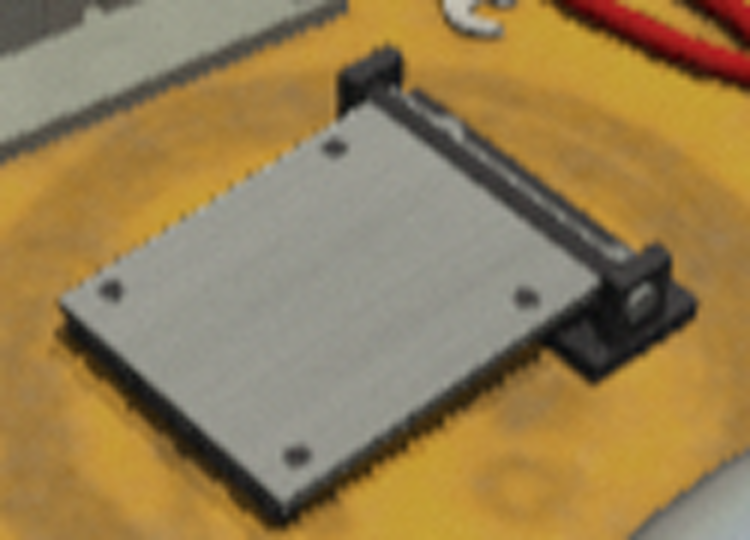

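```bash
cat >> h.py <<'E'
CAM={"scene":(456.65126697,322.64990314,200.05738068,[0.25221074,-0.54539719,0.70579769],[0.89211694,0.3494427,-0.10031866,-0.26824118]),
"top":(380.72073321,315.34622618,204.9819869,[0.40638824,-0.05902642,0.94507557],[-0.70101514,-0.07092468,0.06823234,0.70632274])}
def proj(n,P):
    f,cx,cy,o,q=CAM[n];p=(np.atleast_2d(P)-o)@rot(q)
    return np.c_[cx+f*p[:,0]/-p[:,2], cy-f*p[:,1]/-p[:,2]]
def unproj(n,uv,z):
    f,cx,cy,o,q=CAM[n];d=rot(q)@np.array([(uv[0]-cx)/f,-(uv[1]-cy)/f,-1]);o=np.array(o)
    return o+d*(z-o[2])/d[2]
def un(z,s,off): return (np.array(z,float)+.5)/s-.5+np.array(off)
def pose2(p,L): # x,y,yaw
    c,s=np.cos(p[2]),np.sin(p[2]);L=np.array(L)
    return np.c_[p[0]+c*L[:,0]-s*L[:,1],p[1]+s*L[:,0]+c*L[:,1],L[:,2]]
E
cat > fit.py <<'E'
from h import *
from scipy.optimize import least_squares
def fit(obs,p0,model=pose2):
    def res(p):
        r=[]
        for n,L,uv in obs: r.append(proj(n,model(p,np.array(L)/1e3))-uv)
        return np.vstack(r).ravel()
    s=least_squares(res,p0,loss='soft_l1');print(np.round(s.x,4));print(np.round(res(s.x).reshape(-1,2),1).tolist());return s.x
T=lambda z:un(z,3,(180,120))
SA=lambda z:un(z,5,(190,140));SB=lambda z:un(z,4.5,(270,225));SC=lambda z:un(z,6,(290,135))
Lt=[(70,18,3),(70,-18,3),(-42,18,62),(-42,-18,62),(-68,-18,62),(-68,18,62)]
wt=[T([(88,308),(129,296),(109,437),(155,420),(162,452),(122,467)]),SA([(332,68),(383,98),(125,107),(190,150),(150,178),(88,140)])]
for h in (62,46):
    L=[(a,b,h if c==62 else c) for a,b,c in Lt]
    print("wedge left h",h);fit([("top",L,wt[0]),("scene",L,wt[1])],[.35,.17,0.2])
print("top only");fit([("top",Lt,wt[0])],[.35,.17,0.2]);print("scene only");fit([("scene",Lt,wt[1])],[.35,.17,0.2])
print("level");Ll=[(75,13,40),(75,-13,40),(-75,13,40),(-75,-13,40)]
fit([("top",Ll,T([(593,126),(620,128),(578,307),(607,309)])),("scene",[Ll[0],Ll[1],Ll[2]],SB([(713,48),(750,92),(400,188)]))],[.4,-.2,0])
print("plate x,y,yaw,footz,hingeedge")
def pm(p,L):
    L=np.array(L);x=np.where(L[:,0]==0,p[4],L[:,0]);t=-0.07
    X=x*np.cos(t)-0.004*np.sin(t);Z=p[3]+.03+x*-np.sin(t)*-1+.004
    return pose2(p,np.c_[X,L[:,1],Z])
Lp=[(-158,61,0),(-158,-61,0),(0,61,0),(0,-61,0)]
op=[("top",Lp,T([(280,277),(425,261),(262,93),(408,90)])),("scene",Lp,SC([(62,303),(280,505),(375,100),(605,275)]))]
fit(op,[.5,0,0,0.0025,-.01],pm)
E
python3 fit.py
```

```text
wedge left h 62
[0.4919 0.1688 0.3478]
[[0.4, 0.3], [0.4, -0.6], [0.7, -1.3], [0.2, -1.1], [1.4, -1.1], [-0.3, -0.5], [-1.6, 0.1], [-0.2, 0.3], [-0.0, -0.1], [-0.7, -1.7], [-1.9, -0.2], [-1.8, 0.2]]
wedge left h 46
[0.4929 0.1726 0.3067]
[[-0.1, -0.7], [0.1, -1.1], [0.0, -1.5], [-0.5, -0.6], [0.2, -0.6], [-1.4, -0.7], [-0.9, -0.6], [0.1, -0.1], [0.7, 3.7], [-0.7, 2.5], [-2.0, 3.8], [-1.3, 3.8]]
top only
[0.4902 0.1697 0.3409]
[[0.1, 0.9], [0.2, 0.0], [0.1, -0.5], [-0.3, -0.3], [0.8, -0.2], [-0.9, 0.3]]
scene only
[0.4936 0.1672 0.3558]
[[-0.9, 0.1], [0.6, 0.3], [1.0, 0.1], [0.5, -1.6], [-0.6, -0.0], [-0.7, 0.4]]
level
[ 0.6204 -0.2151 -0.1144]
[[0.0, -0.4], [1.5, -0.0], [0.3, -1.2], [1.5, -0.8], [-0.7, -0.2], [-0.4, 0.1], [-1.9, -0.5]]
plate x,y,yaw,footz,hingeedge
[ 0.7356  0.0059  0.118  -0.0172 -0.0018]
[[-0.1, 0.3], [1.0, -0.5], [0.1, 2.8], [-1.2, -1.9], [-2.3, -1.6], [-0.2, -1.4], [0.3, 3.7], [1.1, 3.9]]
```

```bash
sed -i 's/x\*-np.sin(t)\*-1+.004/x*-np.sin(t)+.004/; s/X=x\*np.cos(t)-0.004/X=x*np.cos(t)+0.004/' fit.py; cat >> fit.py <<'E'
def pm2(p,L): return pm([p[0],p[1],p[2],.0025,p[3]],L)
fit(op,[.7,0,.1,-.01],pm2)
E
python3 fit.py | tail -4
```

```text
[ 0.7386  0.0041  0.0978 -0.0017 -0.0088]
[[-0.4, -0.6], [0.4, -0.4], [0.2, 2.2], [-0.2, -1.7], [-1.2, -0.4], [-0.2, 0.2], [-0.0, -0.1], [0.4, 0.7]]
[ 0.7373  0.0025  0.0976 -0.0098]
[[0.0, -0.4], [1.1, -0.2], [0.7, 2.5], [0.4, -1.5], [-1.4, -1.1], [-0.3, -0.4], [-0.3, -0.7], [0.3, 0.2]]
```

```bash
python3 - <<'E'
from h import *
def tri(a,b):
    A=[];B=[]
    for n,uv in (("top",a),("scene",b)):
        o=unproj(n,uv,0.);c=np.array(CAM[n][3]);d=(o-c)/np.linalg.norm(o-c);M=np.eye(3)-np.outer(d,d);A.append(M);B.append(M@c)
    x=np.linalg.solve(sum(A),sum(B));return x.round(3),[np.linalg.norm(M@x-m).round(3) for M,m in zip(A,B)]
print("handle near",tri((507,250),(388,232)),"far",tri((487,35),(622,112)))
print("post base", [unproj("top",p,0.01).round(3) for p in ((240,142),(238,212),(192,212))])
print("post mid",tri((160,75),(300,60)))
print("table",[unproj("top",p,0).round(3) for p in ((420,300),(410,88))])
print("tape",unproj("top",(264.5,291.5),.015),"valve",unproj("top",(385,262),.03),unproj("top",(427,266),.03))
print(sensors.observe()["clock"])
im=viewer.get_image("wrist");s=sensors.observe();cv2.imwrite("pics/w0.png",im["pixels"]);print(im["mount"].round(4).tolist(),im["camera_matrix"])
E
```

```text
handle near (array([ 0.452, -0.349,  0.362]), [np.float64(0.001), np.float64(0.001)]) far (array([ 0.822, -0.357,  0.355]), [np.float64(0.0), np.float64(0.0)])
post base [array([0.761, 0.138, 0.01 ]), array([0.577, 0.137, 0.01 ]), array([0.578, 0.252, 0.01 ])]
post mid (array([0.799, 0.297, 0.155]), [np.float64(0.062), np.float64(0.062)])
table [array([ 0.36 , -0.306,  0.   ]), array([ 0.914, -0.313,  0.   ])]
tape [0.38275045 0.06659736 0.015     ] valve [ 0.44957001 -0.22082453  0.03      ] [ 0.43945068 -0.31995776  0.03      ]
0.8
[[-0.0012, 0.9606, 0.2781, 0.071], [1.0, 0.0013, -0.0, -0.0005], [-0.0004, 0.2781, -0.9606, -0.1424], [0.0, 0.0, 0.0, 1.0]] [[334.76517346   0.         323.43253234]
 [  0.         334.76517346 196.64908736]
 [  0.           0.           1.        ]]
```

View pics/w0.png

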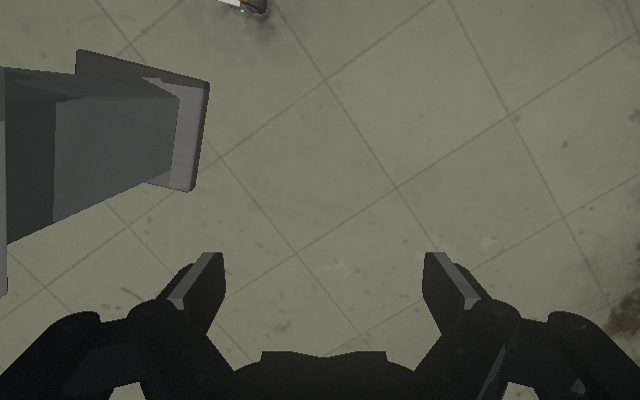

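```bash
cat > go.py <<'E'
import sys
from h import *
# x y z yaw pitch : tool x axis yaw, pitch>0 lowers tool-x side... (rotation about tool y)
def target(x,y,z,yaw,pitch=0.):
    c,s=np.cos(yaw),np.sin(yaw)
    M=np.array([[c,s,0],[s,-c,0],[0,0,-1.]])
    return np.array([x,y,z]),M@R.from_rotvec([0,pitch,0]).as_matrix()
def rel(*a):
    s=sensors.observe();P,M=target(*a);M0=rot(s["orientation"])
    t=M0.T@(P-s["tcp_pos"])*1000;r=R.from_matrix(M0.T@M).as_rotvec()
    print("clock",round(s["clock"],2),"tcp",s["tcp_pos"].round(4),"travel",t.round(1),"ang",r.round(4),"rows~",np.linalg.norm(t)/41.7,"F",s["ft_force"].round(1))
if __name__=="__main__": rel(*map(float,sys.argv[1:]))
E
python3 go.py .36 -.15 .23 -.114
```

```text
clock 0.85 tcp [ 0.1339 -0.5334  0.2313] travel [ 312.7 -316.9    1.3] ang [-0.     -0.      0.3598] rows~ 10.675560794560624 F [-0.4  0.2 -0.4]
```

```bash
python3 -m pendant '{"travel":[[28,-28,0],[56,-57,0],[84,-85,0],[112,-113,0],[140,-142,0],[168,-170,0],[196,-198,0],[224,-227,0]],"angular":[[0,0,0.04],[0,0,0.09],[0,0,0.13],[0,0,0.18],[0,0,0.22],[0,0,0.27],[0,0,0.31],[0,0,0.36]],"fingers":[0,0,0,0,0,0,0,0]}'
python3 go.py .40 -.14 .23 -.114;python3 go.py .62 -.215 .2 -.114
```

```text
clock: 1.52
tcp_pos: [0.2964, -0.2572, 0.2315]
orientation: [0.0, 0.998, -0.058, 0.0]
ft_force: [1.3, -1.3, 0.1]
finger_gap: 1.002
clock 1.52 tcp [ 0.2964 -0.2572  0.2315] travel [  89.2 -128.4    1.5] ang [ 0.0005 -0.0006 -0.0026] rows~ 3.750738865440915 F [ 1.3 -1.3  0.1]
clock 1.52 tcp [ 0.2964 -0.2572  0.2315] travel [316.4 -79.6  31.7] ang [ 0.0005 -0.0006 -0.0026] rows~ 7.86168529100824 F [ 1.3 -1.3  0.1]
```

```bash
python3 -m pendant '{"travel":[[25,-27,0],[55,-55,0],[93,-68,5],[133,-76,10],[174,-80,15],[215,-80,20],[255,-80,26],[292,-80,32]],"angular":[[0,0,0],[0,0,0],[0,0,0],[0,0,0],[0,0,0],[0,0,0],[0,0,0],[0,0,0]],"fingers":[0,0,0,0,0,0,0,0]}'
python3 -m pendant '{"travel":[[0,0,0],[0,0,0]],"angular":[[0,0,0],[0,0,0]],"fingers":[0,0]}'
python3 - <<'E'
from h import *
s=sensors.observe();im=viewer.get_image("wrist");cv2.imwrite("pics/w1.png",im["pixels"]);np.savez("w1.npz",p=s["tcp_pos"],q=s["orientation"],m=im["mount"])
print(s["clock"],s["tcp_pos"],s["orientation"])
E
```

```text
clock: 2.18
tcp_pos: [0.5973, -0.2123, 0.1988]
orientation: [0.0, 0.998, -0.057, 0.0]
ft_force: [-0.2, -0.5, -0.4]
finger_gap: 1.003
clock: 2.35
tcp_pos: [0.5957, -0.2123, 0.1977]
orientation: [-0.0, 0.998, -0.057, -0.001]
ft_force: [-0.6, 0.5, 1.5]
finger_gap: 0.999
2.35 [ 0.59573517 -0.21230675  0.19772419] [-3.15846133e-04  9.98393816e-01 -5.66465176e-02 -9.27456333e-04]
```

View pics/w1.png

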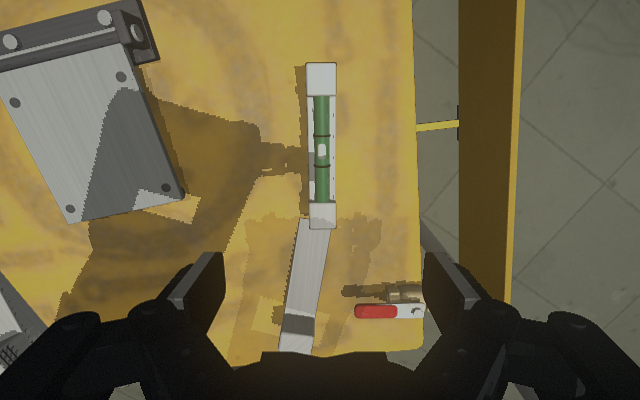

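```bash
cat >> h.py <<'E'
MT=None
K=(334.765,323.4325,196.649)
def wun(npz,uv,z):
    d=np.load(npz);m=d["m"];M=rot(d["q"]);o=M@m[:3,3]+d["p"]
    v=M@m[:3,:3]@np.array([(uv[0]-K[1])/K[0],-(uv[1]-K[2])/K[0],-1]);return o+v*(z-o[2])/v[2]
E
python3 - <<'E'
from h import *
c=[wun("w1.npz",p,.04) for p in [(306,62),(337,62),(309,229),(335,228)]]
print(np.round(c,4));a=(c[0]+c[1])/2;b=(c[2]+c[3])/2;print((a+b)/2,np.linalg.norm(a-b),np.arctan2(*(a-b)[1::-1]))
f=[wun("w1.npz",p,.023) for p in [(69,224),(184,198)]]
print(np.round(f,4),(f[0]+f[1])/2,np.linalg.norm(f[0]-f[1]),np.arctan2(f[0][1]-f[1][1],f[0][0]-f[1][0])-np.pi/2)
E
python3 go.py .62 -.215 .1 -.114
```

```text
[[ 0.6976 -0.2087  0.04  ]
 [ 0.6947 -0.2344  0.04  ]
 [ 0.549  -0.1923  0.04  ]
 [ 0.5472 -0.2172  0.04  ]]
[ 0.62211878 -0.2131668   0.04      ] 0.14904408504634678 -0.11297869028223201
[[ 0.5754  0.0496  0.023 ]
 [ 0.589  -0.0722  0.023 ]] [ 0.58219312 -0.01133035  0.023     ] 0.12255190645296632 0.11107343650883883
clock 2.4 tcp [ 0.5949 -0.2123  0.1986] travel [25.4 -0.2 98.5] ang [-0.0003  0.0013  0.0002] rows~ 2.4401615586993803 F [-0.4  0.1  0.2]
```

```bash
python3 go.py .6215 -.214 .003 -.113
```

```text
clock 2.4 tcp [ 0.5949 -0.2123  0.1986] travel [ 26.9  -1.3 195.5] ang [-0.0003  0.0013 -0.0008] rows~ 4.733295788194839 F [-0.4  0.1  0.2]
```

```bash
python3 -m pendant '{"travel":[[15,-1,30],[27,-1,65],[27,-1,105],[27,-1,140],[27,-1,165],[27,-1,182],[27,-1,192],[27,-1,195]],"angular":[[0,0,0],[0,0,0],[0,0,0],[0,0,0],[0,0,0],[0,0,0],[0,0,0],[0,0,0]],"fingers":[0,0,0,0,0,0,60,60]}' 40
python3 go.py .6215 -.214 .003 -.113
```

```text
clock: 3.07
tcp_pos: [0.6209, -0.2146, 0.0036]
orientation: [-0.0, 0.998, -0.057, -0.001]
ft_force: [-0.3, 1.2, 0.2]
finger_gap: 0.765
clock 3.07 tcp [ 0.6209 -0.2146  0.0036] travel [ 0.5 -0.7  0.6] ang [-0.0005  0.0016 -0.0017] rows~ 0.025378408000968387 F [-0.3  1.2  0.2]
```

```bash
python3 -m pendant '{"travel":[[0,0,0],[0,0,0],[0,0,0],[0,0,0],[0,0,0],[0,0,0],[0,0,0],[0,0,0]],"angular":[[0,0,0],[0,0,0],[0,0,0],[0,0,0],[0,0,0],[0,0,0],[0,0,0],[0,0,0]],"fingers":[120,200,255,255,255,255,255,255]}' 40
python3 go.py .6215 -.214 .003 -.113
```

```text
clock: 3.73
tcp_pos: [0.6229, -0.2149, 0.0061]
orientation: [0.0, 0.998, -0.057, 0.001]
ft_force: [-1.3, 0.9, 7.5]
finger_gap: 0.297
clock 3.73 tcp [ 0.6229 -0.2149  0.0061] travel [-1.5 -0.8  3.1] ang [ 0.0006 -0.0023 -0.0011] rows~ 0.08409869058640712 F [-1.3  0.9  7.5]
```

```bash
python3 -m pendant '{"travel":[[0,0,0],[0,0,-15],[0,0,-40],[0,0,-75],[0,0,-105],[0,0,-120],[0,0,-120]],"angular":[[0,0,0],[0,0,0],[0,0,0],[0,0,0],[0,0,0],[0,0,0],[0,0,0]],"fingers":[255,255,255,255,255,255,255]}' 40
python3 - <<'E'
from h import *
s=sensors.observe();im=viewer.get_image("wrist");cv2.imwrite("pics/w2.png",im["pixels"]);np.savez("w2.npz",p=s["tcp_pos"],q=s["orientation"],m=im["mount"])
print(s["clock"],s["tcp_pos"],s["orientation"],s["ft_force"],s["torque"])
E
```

```text
clock: 4.32
tcp_pos: [0.6237, -0.2154, 0.1295]
orientation: [0.001, 0.998, -0.057, 0.003]
ft_force: [0.5, 0.2, -2.2]
finger_gap: 0.3
4.3167 [ 0.62372177 -0.21535739  0.12946503] [ 0.00122051  0.99836783 -0.05700325  0.00329003] [ 0.51964743  0.20727451 -2.2120949 ] [ 0.04389244  0.01352561 -0.03315004]
```

View pics/w2.png

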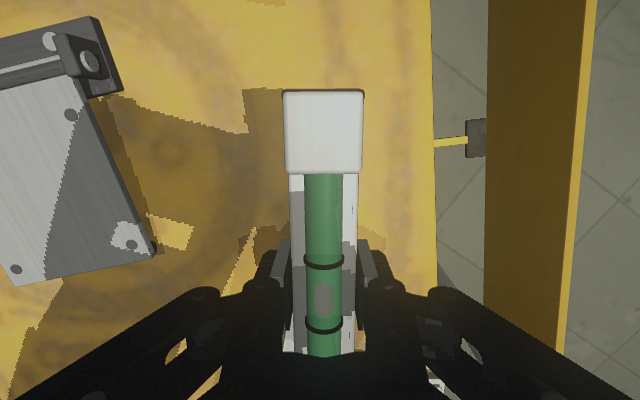

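```bash
python3 -m pendant '{"travel":[[0,0,0],[0,0,0]],"angular":[[0,0,0],[0,0,0]],"fingers":[255,255]}' 40
python3 go.py .655 -.005 .12 .104; python3 go.py .655 -.005 .12 .104 .07
```

```text
clock: 4.53
tcp_pos: [0.6211, -0.2143, 0.1226]
orientation: [-0.0, 0.998, -0.057, -0.001]
ft_force: [-0.4, 0.0, -2.8]
finger_gap: 0.299
clock 4.53 tcp [ 0.6211 -0.2143  0.1226] travel [   9.8 -211.8    2.8] ang [-0.0011  0.0026 -0.2182] rows~ 5.084116976573348 F [-0.4  0.  -2.8]
clock 4.53 tcp [ 0.6211 -0.2143  0.1226] travel [   9.8 -211.8    2.8] ang [ 0.0065  0.0724 -0.2182] rows~ 5.084116976573348 F [-0.4  0.  -2.8]
```

```bash
python3 go.py .6536 -.0045 .09 .103 .07;python3 -m pendant '{"travel":[[1,-12,0],[2,-40,0],[4,-80,0],[6,-120,0],[7,-160,5],[8,-190,15],[8,-205,25],[8.4,-212,32.6]],"angular":[[0,0,-0.02],[0.001,0.01,-0.05],[0.002,0.02,-0.09],[0.003,0.04,-0.13],[0.004,0.05,-0.17],[0.005,0.06,-0.19],[0.0065,0.07,-0.21],[0.0065,0.0724,-0.217]],"fingers":[255,255,255,255,255,255,255,255]}'
python3 -m pendant '{"travel":[[0,0,0],[0,0,0],[0,0,0]],"angular":[[0,0,0],[0,0,0],[0,0,0]],"fingers":[255,255,255]}'
python3 go.py .6536 -.0045 .042 .103 .07
python3 - <<'E'
from h import *
s=sensors.observe();im=viewer.get_image("wrist");cv2.imwrite("pics/w3.png",im["pixels"]);np.savez("w3.npz",p=s["tcp_pos"],q=s["orientation"],m=im["mount"])
E
```

```text
clock 4.53 tcp [ 0.6211 -0.2143  0.1226] travel [   8.5 -212.1   32.8] ang [ 0.0065  0.0724 -0.2172] rows~ 5.150150156968163 F [-0.4  0.  -2.8]
clock: 5.2
tcp_pos: [0.6536, -0.0017, 0.0898]
orientation: [-0.002, 0.998, 0.054, 0.035]
ft_force: [-0.8, -1.1, -3.5]
finger_gap: 0.296
clock: 5.45
tcp_pos: [0.6547, -0.0061, 0.0919]
orientation: [-0.001, 0.998, 0.051, 0.036]
ft_force: [-0.3, -0.3, -3.8]
finger_gap: 0.298
clock 5.45 tcp [ 0.6547 -0.0061  0.0919] travel [-4.5 -1.8 49.7] ang [ 0.0017 -0.0025 -0.0013] rows~ 1.197352179816125 F [-0.3 -0.3 -3.8]
```

View pics/w3.png

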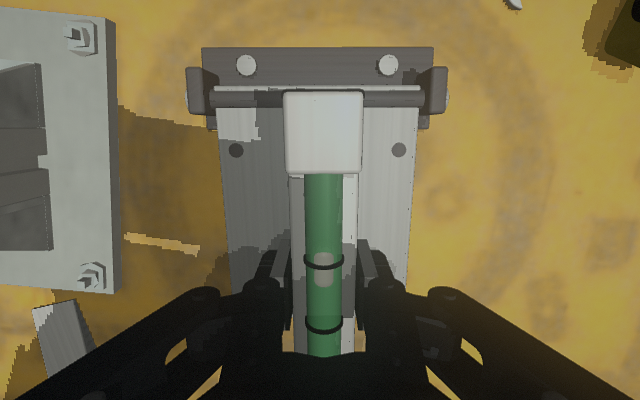

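```bash
python3 - <<'E'
from h import *
for n,p,z in [("shaft L",(212,98),.035),("shaft R",(426,98),.035),("shaft lower edge mid",(270,107),.035),("plate edge L",(222,150),.03),("plate edge R",(414,150),.03),("plateL low",(229,270),.025),("R low",(407,270),.025),("level end corner",(284,92),.13),("lev R",(363,92),.13)]:
    print(n,wun("w3.npz",p,z).round(4))
E
```

```text
shaft L [0.7239 0.0669 0.035 ]
shaft R [ 0.7365 -0.0579  0.035 ]
shaft lower edge mid [0.7223 0.0328 0.035 ]
plate edge L [0.6937 0.0614 0.03  ]
plate edge R [ 0.7056 -0.057   0.03  ]
plateL low [0.6119 0.055  0.025 ]
R low [ 0.6241 -0.0664  0.025 ]
level end corner [0.7237 0.0138 0.13  ]
lev R [ 0.7262 -0.0107  0.13  ]
```

```bash
python3 -m pendant '{"travel":[[0,0,0]],"angular":[[0,0,0]],"fingers":[255]}'; python3 go.py .6536 -.004 .043 .102 .07
```

```text
clock: 5.58
tcp_pos: [0.6548, -0.0062, 0.0922]
orientation: [-0.001, 0.998, 0.051, 0.037]
ft_force: [0.1, -0.3, -3.5]
finger_gap: 0.3
clock 5.58 tcp [ 0.6548 -0.0062  0.0922] travel [-4.6 -2.4 49. ] ang [ 0.0016 -0.0032 -0.0006] rows~ 1.1819768575015643 F [ 0.1 -0.3 -3.5]
```

```bash
python3 -m pendant '{"travel":[[-2,-1,10],[-4,-2,25],[-4.6,-2.4,38],[-4.6,-2.4,45],[-4.6,-2.4,48],[-4.6,-2.4,49],[-4.6,-2.4,49],[-4.6,-2.4,49]],"angular":[[0,0,0],[0,-0.002,0],[0,-0.003,0],[0,-0.003,0],[0,-0.003,0],[0,-0.003,0],[0,-0.003,0],[0,-0.003,0]],"fingers":[255,255,255,255,255,255,255,255]}'
python3 go.py .6536 -.004 .038 .102 .07
python3 -m pendant '{"travel":[[0,0,1.5],[0,0,3],[0,0,3]],"angular":[[0,0,0],[0,0,0],[0,0,0]],"fingers":[255,255,255]}'
python3 go.py .6536 -.004 .038 .102 .07
```

```text
clock: 6.25
tcp_pos: [0.6537, -0.0028, 0.043]
orientation: [-0.001, 0.998, 0.051, 0.035]
ft_force: [1.2, -0.5, -2.6]
finger_gap: 0.3
clock 6.25 tcp [ 0.6537 -0.0028  0.043 ] travel [-0.6  1.1  5. ] ang [ 0.0015 -0.0005  0.0009] rows~ 0.12423263872558044 F [ 1.2 -0.5 -2.6]
clock: 6.5
tcp_pos: [0.6535, -0.0028, 0.0395]
orientation: [-0.001, 0.998, 0.051, 0.035]
ft_force: [-0.3, -0.6, -2.8]
finger_gap: 0.294
clock 6.5 tcp [ 0.6535 -0.0028  0.0395] travel [-0.1  1.2  1.5] ang [0.0013 0.0004 0.001 ] rows~ 0.046349943053133946 F [-0.3 -0.6 -2.8]
```

```bash
for i in 1 ; do python3 -m pendant '{"travel":[[0,0,1],[0,0,2],[0,0,2],[0,0,2]],"angular":[[0,0,0],[0,0,0],[0,0,0],[0,0,0]],"fingers":[255,255,255,255]}'; python3 -m pendant '{"travel":[[0,0,1],[0,0,1.5],[0,0,1.5],[0,0,1.5]],"angular":[[0,0,0],[0,0,0],[0,0,0],[0,0,0]],"fingers":[255,255,255,255]}';done
```

```text
clock: 6.83
tcp_pos: [0.6536, -0.0027, 0.0374]
orientation: [-0.001, 0.998, 0.051, 0.035]
ft_force: [-0.4, -0.5, -3.0]
finger_gap: 0.294
clock: 7.17
tcp_pos: [0.6537, -0.0027, 0.0359]
orientation: [-0.001, 0.998, 0.051, 0.035]
ft_force: [-0.2, 0.7, -3.3]
finger_gap: 0.294
```

```bash
python3 -m pendant '{"travel":[[0,0,1],[0,0,1.5],[0,0,1.5],[0,0,1.5]],"angular":[[0,0,0],[0,0,0],[0,0,0],[0,0,0]],"fingers":[255,255,255,255]}'; python3 -m pendant '{"travel":[[0,0,1],[0,0,1.5],[0,0,1.5],[0,0,1.5]],"angular":[[0,0,0],[0,0,0],[0,0,0],[0,0,0]],"fingers":[255,255,255,255]}'
```

```text
clock: 7.5
tcp_pos: [0.6539, -0.0028, 0.0349]
orientation: [-0.001, 0.998, 0.051, 0.035]
ft_force: [-3.3, 0.1, 4.7]
finger_gap: 0.296
clock: 7.83
tcp_pos: [0.6539, -0.0028, 0.0348]
orientation: [-0.001, 0.998, 0.051, 0.035]
ft_force: [-11.8, 0.2, 19.4]
finger_gap: 0.296
```

```bash
python3 -m pendant '{"travel":[[0,0,-3],[0,0,-5],[-2,0,-5],[-3,0,-5],[-3,0,-4],[-3,0,-3]],"angular":[[0,0,0],[0,0,0],[0,0,0],[0,0,0],[0,0,0],[0,0,0]],"fingers":[255,255,255,255,255,255]}';  python3 -m pendant '{"travel":[[0,0,0.5],[0,0,1],[0,0,1],[0,0,1]],"angular":[[0,0,0],[0,0,0],[0,0,0],[0,0,0]],"fingers":[255,255,255,255]}';python3 - <<'E'
from h import *
for n in ["scene","wrist"]:
    im=viewer.get_image(n);p=im["pixels"]
    if n=="scene": p=cv2.resize(p[110:260,270:450],None,fx=4,fy=4,interpolation=cv2.INTER_CUBIC)
    cv2.imwrite(f"pics/p4{n}.png",p)
E
```

```text
clock: 8.33
tcp_pos: [0.6505, -0.003, 0.0354]
orientation: [-0.001, 0.998, 0.051, 0.035]
ft_force: [-0.6, -0.2, -3.6]
finger_gap: 0.297
clock: 8.67
tcp_pos: [0.6509, -0.003, 0.0348]
orientation: [-0.001, 0.998, 0.051, 0.035]
ft_force: [0.2, -0.3, -2.0]
finger_gap: 0.297
```

View pics/p4wrist.png

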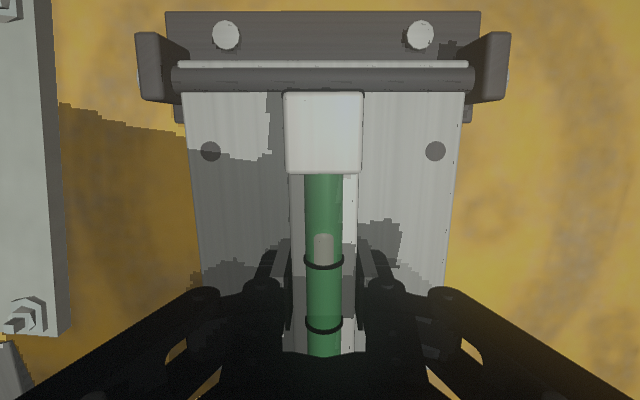

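View pics/p4scene.png

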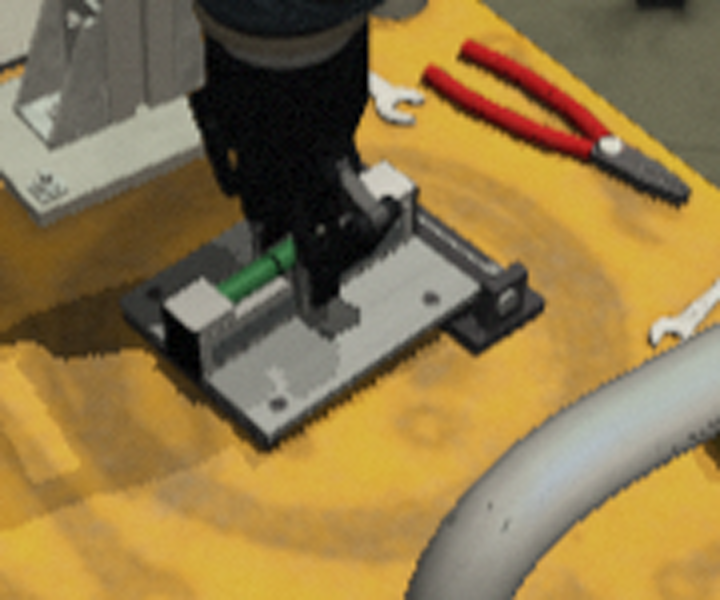

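```bash
python3 -m pendant '{"travel":[[0,0,0.7],[0,0,1],[0,0,1],[0,0,1],[0,0,1],[0,0,1],[0,0,1]],"angular":[[0,0,0],[0,0,0],[0,0,0],[0,0,0],[0,0,0],[0,0,0],[0,0,0]],"fingers":[255,255,150,80,80,80,80]}';  python3 -m pendant '{"travel":[[0,0,-3],[0,0,-12],[0,0,-35],[0,0,-70],[0,0,-110],[0,0,-140],[0,0,-150],[0,0,-150]],"angular":[[0,0,0],[0,0,0],[0,0,0],[0,0,0],[0,0,0],[0,0,0],[0,0,0],[0,0,0]],"fingers":[80,80,60,0,0,0,0,0]}';python3 - <<'E'
from h import *
for n in ["top","wrist"]:
    s=sensors.observe();im=viewer.get_image(n);p=im["pixels"]
    if n=="top": p=cv2.resize(p[120:300,180:440],None,fx=3,fy=3,interpolation=cv2.INTER_CUBIC)
    else: np.savez("w5.npz",p=s["tcp_pos"],q=s["orientation"],m=im["mount"])
    cv2.imwrite(f"pics/p5{n}.png",p)
E
python3 go.py .45 .16 .15 .345
```

```text
clock: 9.35
tcp_pos: [0.651, -0.003, 0.0338]
orientation: [-0.001, 0.998, 0.051, 0.035]
ft_force: [-0.6, 0.0, -0.7]
finger_gap: 0.687
clock: 10.02
tcp_pos: [0.6417, -0.004, 0.1873]
orientation: [-0.001, 0.998, 0.051, 0.038]
ft_force: [-0.5, -0.8, 0.1]
finger_gap: 0.999
clock 10.12 tcp [ 0.6401 -0.0038  0.1828] travel [-174.1 -182.5   20.7] ang [ 0.0096 -0.0684 -0.242 ] rows~ 6.069067067196382 F [ 0.4  0.1 -0.2]
```

View pics/p5wrist.png

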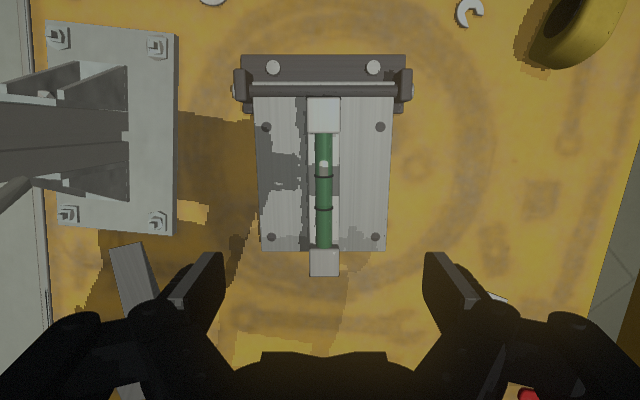

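View pics/p5top.png

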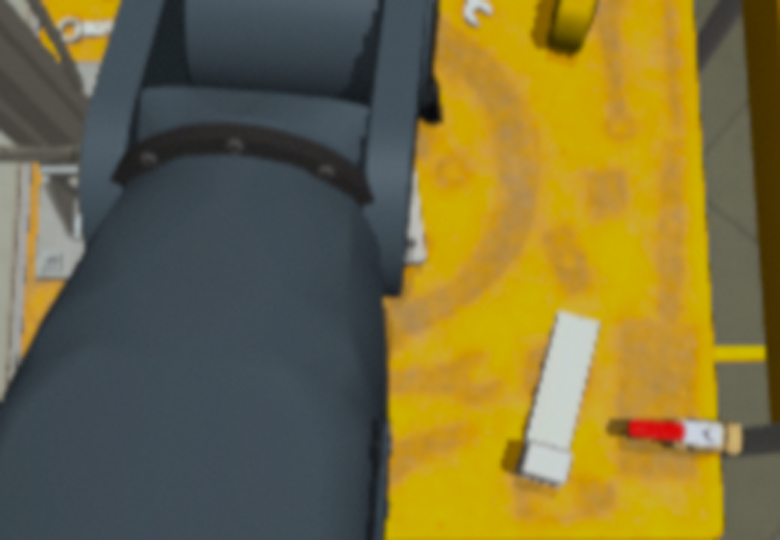

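```bash
python3 - <<'E'
from h import *
u=np.array([.9947,.1028]);v=np.array([-.1028,.9947])
for n,p,z in [("lev near L",(310,275),.0635),("lev near R",(338,275),.0635),("lev far L",(307,97),.074),("lev far R",(340,97),.074),("plate free L",(262,250),.0245),("plate free R",(387,250),.0245),("shaft L",(248,90),.036),("shaft R",(399,90),.036)]:
    q=wun("w5.npz",p,z)[:2];print(n,q.round(4),(q@u).round(4),(q@v).round(4))
E
```

```text
lev near L [0.5742 0.0012] 0.5713 -0.0578
lev near R [ 0.5766 -0.0228] 0.5712 -0.0819
lev far L [0.7201 0.0167] 0.718 -0.0574
lev far R [ 0.7226 -0.0076] 0.7179 -0.0818
plate free L [0.5771 0.0498] 0.5791 -0.0098
plate free R [ 0.5893 -0.071 ] 0.5789 -0.1312
shaft L [0.7235 0.0689] 0.7267 -0.0059
shaft R [ 0.7365 -0.0582] 0.7266 -0.1336
```

```bash
python3 go.py .43 .147 .18 .345; python3 -m pendant '{"travel":[[-15,-10,0],[-42,-32,0],[-70,-57,0],[-98,-82,0],[-126,-107,0],[-152,-132,-2],[-176,-153,-5],[-194,-172,-10]],"angular":[[0,-0.01,-0.03],[0.001,-0.02,-0.06],[0.003,-0.03,-0.1],[0.005,-0.04,-0.14],[0.006,-0.05,-0.18],[0.008,-0.06,-0.22],[0.009,-0.068,-0.242],[0.0096,-0.0684,-0.242]],"fingers":[0,0,0,0,0,0,0,0]}';python3 -m pendant '{"travel":[[0,0,0],[0,0,0],[0,0,0]],"angular":[[0,0,0],[0,0,0],[0,0,0]],"fingers":[0,0,0]}';python3 - <<'E'
from h import *
for n in ["top","wrist"]:
    s=sensors.observe();im=viewer.get_image(n);p=im["pixels"]
    if n=="top": p=cv2.resize(p[120:300,180:440],None,fx=3,fy=3,interpolation=cv2.INTER_CUBIC)
    else: np.savez("w6.npz",p=s["tcp_pos"],q=s["orientation"],m=im["mount"])
    cv2.imwrite(f"pics/p6{n}.png",p)
E
python3 go.py .4402 .15 .15 .345
```

```text
clock 10.12 tcp [ 0.6401 -0.0038  0.1828] travel [-193.2 -171.6  -10.7] ang [ 0.0096 -0.0684 -0.242 ] rows~ 6.202285196101923 F [ 0.4  0.1 -0.2]
clock: 10.78
tcp_pos: [0.4265, 0.1478, 0.1776]
orientation: [0.0, 0.985, 0.173, -0.002]
ft_force: [0.3, 0.2, -1.3]
finger_gap: 0.998
clock: 11.03
tcp_pos: [0.4297, 0.147, 0.1788]
orientation: [0.0, 0.985, 0.172, -0.0]
ft_force: [-0.5, -0.3, -1.1]
finger_gap: 0.999
clock 11.13 tcp [0.43   0.1467 0.179 ] travel [10.7  0.3 29. ] ang [ 0.0002  0.0005 -0.0009] rows~ 0.7406724049063622 F [-0.1  0.7  1.2]
```

View pics/p6wrist.png

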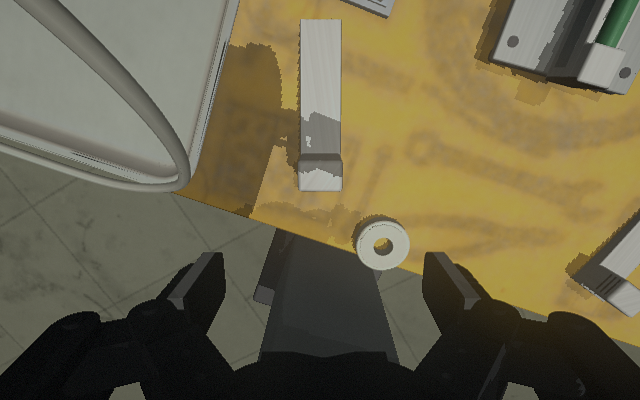

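View pics/p6top.png

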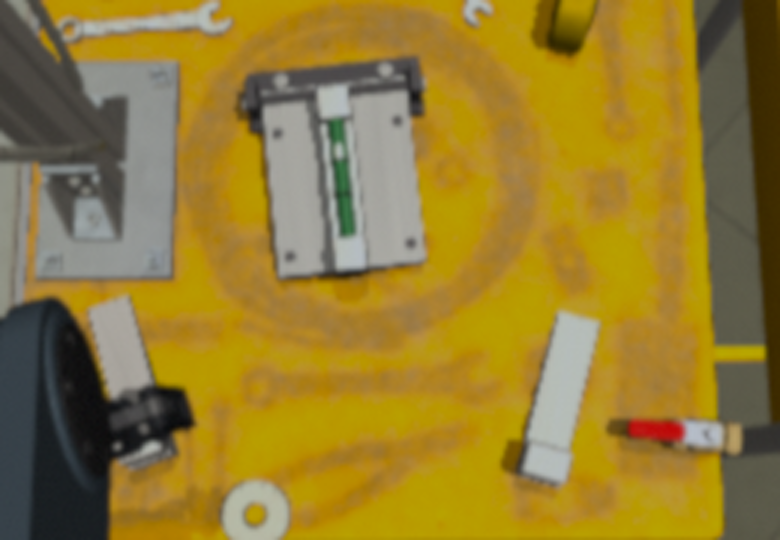

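```bash
python3 - <<'E'
from h import *
for n,p,z in [("lugfar L",(300,163),.062),("lugfar R",(341,163),.062),("lugnear L",(299,190),.062),("lugnear R",(342,190),.062),("thin L",(302,20),.003),("thin R",(340,20),.003)]:
    print(n,wun("w6.npz",p,z).round(4))
a=sum(wun("w6.npz",p,.062) for p in[(300,163),(341,163),(299,190),(342,190)])/4
b=wun("w6.npz",(321,20),.003);print(a,b,np.linalg.norm((a-b)[:2]),np.arctan2(*(b-a)[1::-1]))
E
```

```text
lugfar L [0.4456 0.1723 0.062 ]
lugfar R [0.4564 0.142  0.062 ]
lugnear L [0.4246 0.1661 0.062 ]
lugnear R [0.4362 0.1336 0.062 ]
thin L [0.5523 0.2104 0.003 ]
thin R [0.5633 0.1797 0.003 ]
[0.4407123  0.15350458 0.062     ] [0.5578397  0.19507631 0.003     ] 0.12428610929953228 0.34105779521844487
```

```bash
python3 go.py .4404 .1512 .028 .344
```

```text
clock 11.13 tcp [0.43   0.1467 0.179 ] travel [ 11.4  -0.8 151. ] ang [0.0002 0.0005 0.0001] rows~ 3.630660332538809 F [-0.1  0.7  1.2]
```

```bash
python3 -m pendant '{"travel":[[6,0,20],[11,-1,50],[11.4,-1,85],[11.4,-1,115],[11.4,-1,137],[11.4,-1,148],[11.4,-1,151],[11.4,-1,151]],"angular":[[0,0,0],[0,0,0],[0,0,0],[0,0,0],[0,0,0],[0,0,0],[0,0,0],[0,0,0]],"fingers":[0,0,0,0,0,0,60,120]}' 70
python3 -m pendant '{"travel":[[0,0,0],[0,0,0],[0,0,0],[0,0,0],[0,0,0],[0,0,0]],"angular":[[0,0,0],[0,0,0],[0,0,0],[0,0,0],[0,0,0],[0,0,0]],"fingers":[180,255,255,255,255,255]}' 70
python3 go.py .4404 .1512 .028 .344
```

```text
clock: 11.8
tcp_pos: [0.4401, 0.1515, 0.0278]
orientation: [0.0, 0.985, 0.171, -0.001]
ft_force: [-0.1, 0.8, 1.0]
finger_gap: 0.746
clock: 12.3
tcp_pos: [0.4409, 0.1521, 0.0298]
orientation: [0.0, 0.985, 0.172, 0.001]
ft_force: [-1.3, -2.4, 7.3]
finger_gap: 0.414
clock 12.3 tcp [0.4409 0.1521 0.0298] travel [-0.8  0.7  1.8] ang [ 0.0006 -0.0027  0.001 ] rows~ 0.04973810943612426 F [-1.3 -2.4  7.3]
```

```bash
python3 -m pendant '{"travel":[[0,0,-8],[0,0,-25],[0,0,-45],[-5,0,-50],[-5,0,-50]],"angular":[[0,0,0],[0,0,0],[0,0,0],[0,0,0],[0,0,0]],"fingers":[255,255,255,255,255]}' 70
python3 go.py .415 -.0279 .06 .102
```

```text
clock: 12.72
tcp_pos: [0.4351, 0.1503, 0.0799]
orientation: [0.0, 0.985, 0.172, 0.001]
ft_force: [1.0, 0.7, -4.5]
finger_gap: 0.413
clock 12.72 tcp [0.4351 0.1503 0.0799] travel [-79.3 160.9  19.8] ang [ 2.000e-04 -2.400e-03  2.431e-01] rows~ 4.326516656479391 F [ 1.   0.7 -4.5]
```

```bash
python3 -m pendant '{"travel":[[-6,12,0],[-18,36,0],[-33,67,0],[-50,101,0],[-64,130,0],[-75,152,5],[-79,160,12],[-79,161,20]],"angular":[[0,0,0.02],[0,0,0.05],[0,0,0.09],[0,0,0.13],[0,0,0.18],[0,-0.002,0.22],[0,-0.002,0.24],[0,-0.002,0.243]],"fingers":[255,255,255,255,255,255,255,255]}'
python3 -m pendant '{"travel":[[0,0,0],[0,0,0],[0,0,0]],"angular":[[0,0,0],[0,0,0],[0,0,0]],"fingers":[255,255,255]}'
python3 - <<'E'
from h import *
s=sensors.observe();im=viewer.get_image("wrist");p=im["pixels"]
np.savez("w7.npz",p=s["tcp_pos"],q=s["orientation"],m=im["mount"])
cv2.imwrite(f"pics/p7.png",p)
E
python3 go.py .415 -.0279 .030 .102
```

```text
clock: 13.38
tcp_pos: [0.4149, -0.0292, 0.0579]
orientation: [0.0, 0.999, 0.049, -0.001]
ft_force: [0.4, -0.4, -3.5]
finger_gap: 0.412
clock: 13.63
tcp_pos: [0.4155, -0.027, 0.0585]
orientation: [0.0, 0.999, 0.052, -0.001]
ft_force: [-0.2, -0.1, -3.3]
finger_gap: 0.415
clock 13.68 tcp [ 0.4156 -0.027   0.0587] travel [-0.6  0.8 28.7] ang [0.0003 0.0014 0.0019] rows~ 0.6892294955792995 F [ 0.2 -0.4 -2.9]
```

View pics/p7.png

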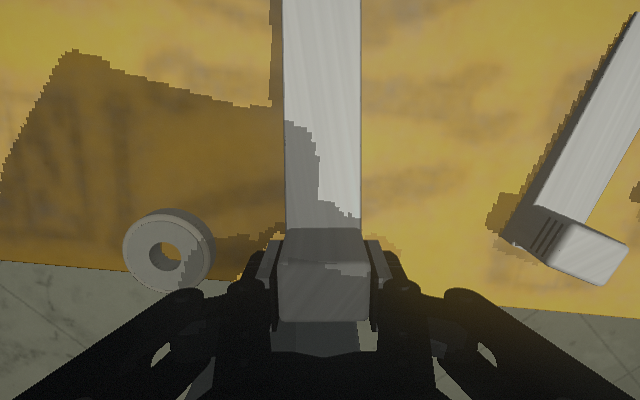

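```bash
python3 -m pendant '{"travel":[[0,0,8],[0,0,18],[0,0,25],[0,0,28],[0,0,28],[0,0,28]],"angular":[[0,0,0],[0,0.001,0.001],[0,0.001,0.001],[0,0.001,0.001],[0,0.001,0.001],[0,0.001,0.001]],"fingers":[255,255,255,255,255,255]}'
python3 -m pendant '{"travel":[[0,0,1],[0,0,1.5],[0,0,1.5]],"angular":[[0,0,0],[0,0,0],[0,0,0]],"fingers":[255,255,255]}'
python3 -m pendant '{"travel":[[0,0,1],[0,0,1],[0,0,1]],"angular":[[0,0,0],[0,0,0],[0,0,0]],"fingers":[255,255,255]}'
python3 go.py .45 -.0254 .030 .102
```

```text
clock: 14.18
tcp_pos: [0.4155, -0.0278, 0.0306]
orientation: [0.0, 0.999, 0.051, -0.0]
ft_force: [0.5, 0.8, -3.4]
finger_gap: 0.408
clock: 14.43
tcp_pos: [0.4156, -0.0278, 0.0297]
orientation: [0.0, 0.999, 0.051, 0.0]
ft_force: [-3.7, 2.8, 10.8]
finger_gap: 0.412
clock: 14.68
tcp_pos: [0.4156, -0.0278, 0.0297]
orientation: [0.0, 0.999, 0.051, 0.0]
ft_force: [-10.6, 2.5, 32.2]
finger_gap: 0.408
clock 14.68 tcp [ 0.4156 -0.0278  0.0297] travel [34.4  1.1 -0.3] ang [ 0.0005 -0.0003 -0.0008] rows~ 0.8264075099531258 F [-10.6   2.5  32.2]
```

```bash
python3 -m pendant '{"travel":[[0,0,-1.2],[8,0,-1.2],[24,0,-1.2],[42,0,-1.2],[58,0,-1.2],[70,0,-1.2],[75,0,-1.2],[75,0,-1.2]],"angular":[[0,0,0],[0,0,0],[0,0,0],[0,0,0],[0,0,0],[0,0,0],[0,0,0],[0,0,0]],"fingers":[255,255,255,255,255,255,255,255]}'
python3 - <<'E'
from h import *
for n in ["scene","wrist"]:
    s=sensors.observe();im=viewer.get_image(n);p=im["pixels"]
    if n=="scene": p=cv2.resize(p[110:260,270:450],None,fx=4,fy=4,interpolation=cv2.INTER_CUBIC)
    else: np.savez("w8.npz",p=s["tcp_pos"],q=s["orientation"],m=im["mount"])
    cv2.imwrite(f"pics/p8{n}.png",p)
E
python3 go.py .45 -.0254 .030 .102
```

```text
clock: 15.35
tcp_pos: [0.4835, -0.0203, 0.0292]
orientation: [-0.001, 0.999, 0.051, -0.009]
ft_force: [-40.3, -6.5, 42.0]
finger_gap: 0.409
clock 15.45 tcp [ 0.4836 -0.0203  0.0292] travel [-33.9   1.7  -0.2] ang [-0.0019  0.0158 -0.0007] rows~ 0.8150958536907443 F [-39.7  -6.2  38.8]
```

View pics/p8wrist.png

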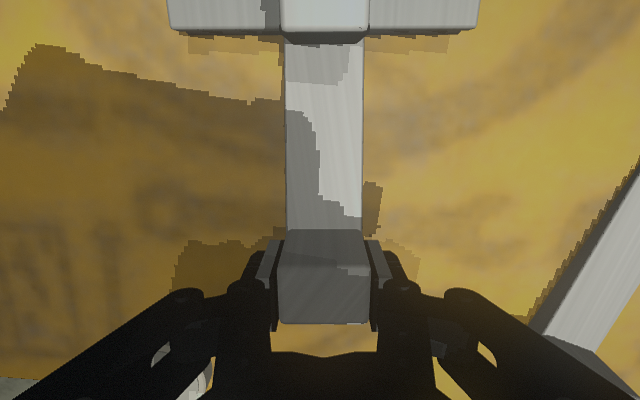

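View pics/p8scene.png

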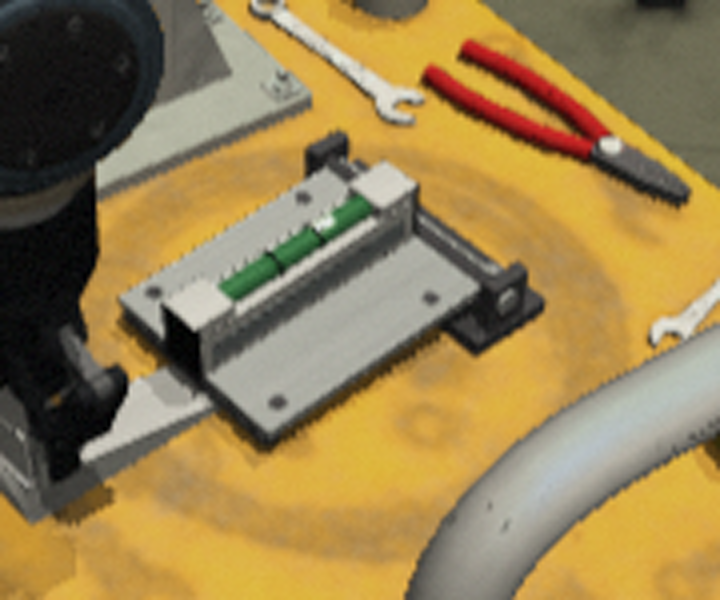

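```bash
python3 -m pendant '{"travel":[[0,0,-0.8],[0,0,-1.5],[0,0,-1.5]],"angular":[[0,0,0],[0,0,0],[0,0,0]],"fingers":[255,255,255]}'; python3 go.py .45 -.0254 .030 .102
```

```text
clock: 15.7
tcp_pos: [0.4859, -0.02, 0.0296]
orientation: [-0.001, 0.999, 0.051, -0.005]
ft_force: [-15.6, -2.1, -0.6]
finger_gap: 0.41
clock 15.7 tcp [ 0.4859 -0.02    0.0296] travel [-36.3   1.7  -0.1] ang [-0.0016  0.0103 -0.0009] rows~ 0.8709948321293689 F [-15.6  -2.1  -0.6]
```

```bash
python3 -m pendant '{"travel":[[4,0,0],[8,0,0],[12,0,0],[16,0,0],[20,0,0],[20,0,0]],"angular":[[0,0,0],[0,0,0],[0,0,0],[0,0,0],[0,0,0],[0,0,0]],"fingers":[255,255,255,255,255,255]}'; python3 go.py .45 -.0254 .030 .102; python3 - <<'E'
from h import *
for n in ["scene","wrist"]:
    s=sensors.observe();im=viewer.get_image(n);p=im["pixels"]
    if n=="scene": p=cv2.resize(p[110:260,270:450],None,fx=4,fy=4,interpolation=cv2.INTER_CUBIC)
    else: np.savez("w9.npz",p=s["tcp_pos"],q=s["orientation"],m=im["mount"])
    cv2.imwrite(f"pics/p9{n}.png",p)
E
```

```text
clock: 16.2
tcp_pos: [0.5065, -0.0179, 0.0294]
orientation: [-0.0, 0.999, 0.051, -0.005]
ft_force: [-13.7, -0.3, -0.9]
finger_gap: 0.41
clock 16.2 tcp [ 0.5065 -0.0179  0.0294] travel [-56.9   1.8  -0. ] ang [-0.0015  0.0098 -0.0006] rows~ 1.3662341796333308 F [-13.7  -0.3  -0.9]
```

View pics/p9scene.png

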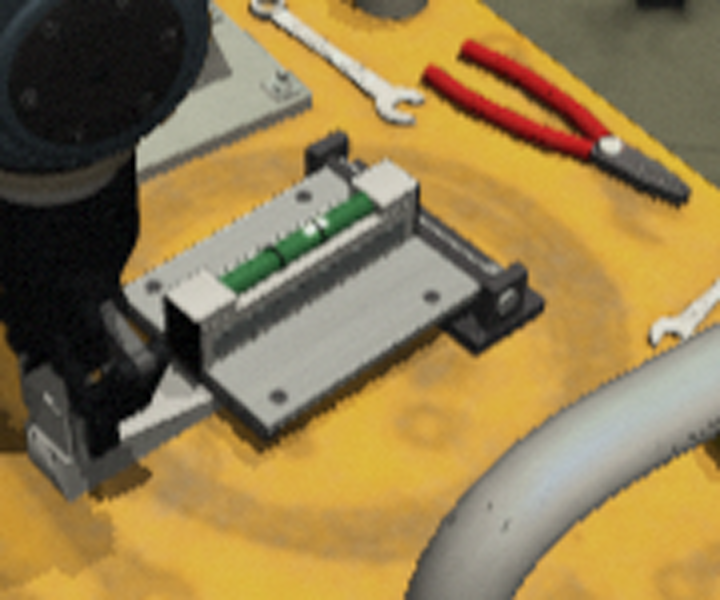

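View pics/p9wrist.png

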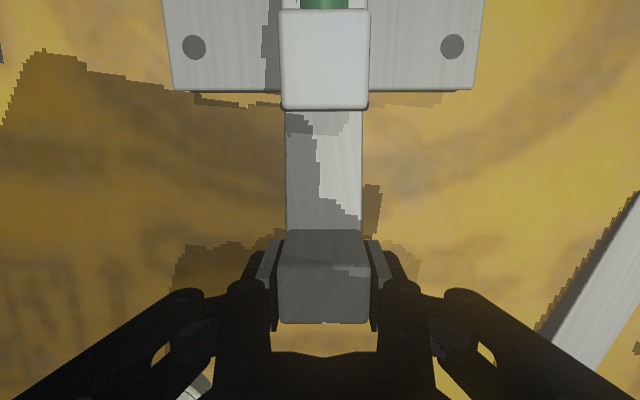

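```bash
cat > shot.py <<'E'
import sys
from h import *
k=sys.argv[1]
im=viewer.get_image("scene")["pixels"]
cv2.imwrite(f"pics/{k}s.png",cv2.resize(im[155:190,320:370],None,fx=16,fy=16,interpolation=cv2.INTER_CUBIC)[:600])
E
python3 -m pendant '{"travel":[[4,0,0],[8,0,0],[12,0,0],[15,0,0],[15,0,0],[15,0,0],[15,0,0],[15,0,0]],"angular":[[0,0,0],[0,0,0],[0,0,0],[0,0,0],[0,0,0],[0,0,0],[0,0,0],[0,0,0]],"fingers":[255,255,255,255,255,255,255,255]}'; python3 -m pendant '{"travel":[[0,0,0],[0,0,0],[0,0,0],[0,0,0],[0,0,0],[0,0,0],[0,0,0],[0,0,0]],"angular":[[0,0,0],[0,0,0],[0,0,0],[0,0,0],[0,0,0],[0,0,0],[0,0,0],[0,0,0]],"fingers":[255,255,255,255,255,255,255,255]}';python3 -m pendant '{"travel":[[0,0,0],[0,0,0],[0,0,0],[0,0,0],[0,0,0],[0,0,0],[0,0,0],[0,0,0]],"angular":[[0,0,0],[0,0,0],[0,0,0],[0,0,0],[0,0,0],[0,0,0],[0,0,0],[0,0,0]],"fingers":[255,255,255,255,255,255,255,255]}';python3 go.py .45 -.0254 .030 .102; python3 shot.py q1
```

```text
clock: 16.97
tcp_pos: [0.5215, -0.0164, 0.0294]
orientation: [-0.0, 0.999, 0.051, -0.004]
ft_force: [-11.7, -1.0, -3.0]
finger_gap: 0.414
clock: 17.63
tcp_pos: [0.5215, -0.0164, 0.0293]
orientation: [-0.0, 0.999, 0.051, -0.004]
ft_force: [-11.7, 0.1, -2.5]
finger_gap: 0.413
clock: 18.3
tcp_pos: [0.5215, -0.0164, 0.0293]
orientation: [-0.0, 0.999, 0.051, -0.004]
ft_force: [-12.5, 0.2, -2.3]
finger_gap: 0.41
clock 18.3 tcp [ 0.5215 -0.0164  0.0293] travel [-72.1   1.7  -0. ] ang [-0.0013  0.0089 -0.0007] rows~ 1.728957953038751 F [-12.5   0.2  -2.3]
```

View pics/q1s.png

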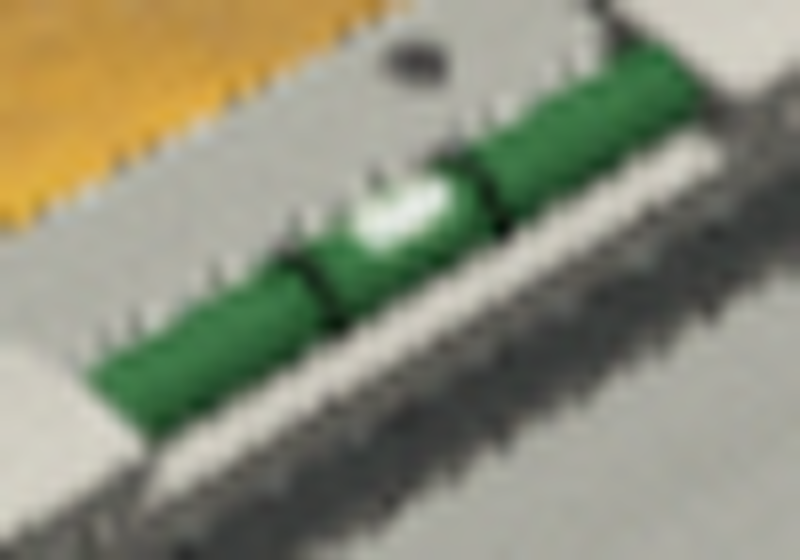

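```bash
python3 -m pendant '{"travel":[[2,0,0],[4,0,0],[5,0,0],[5,0,0],[5,0,0],[5,0,0],[5,0,0],[5,0,0]],"angular":[[0,0,0],[0,0,0],[0,0,0],[0,0,0],[0,0,0],[0,0,0],[0,0,0],[0,0,0]],"fingers":[255,255,255,255,255,255,255,255]}'; python3 -m pendant '{"travel":[[0,0,0],[0,0,0],[0,0,0],[0,0,0],[0,0,0],[0,0,0],[0,0,0],[0,0,0]],"angular":[[0,0,0],[0,0,0],[0,0,0],[0,0,0],[0,0,0],[0,0,0],[0,0,0],[0,0,0]],"fingers":[255,255,255,255,255,255,255,255]}';python3 -m pendant '{"travel":[[0,0,0],[0,0,0],[0,0,0],[0,0,0],[0,0,0],[0,0,0],[0,0,0],[0,0,0]],"angular":[[0,0,0],[0,0,0],[0,0,0],[0,0,0],[0,0,0],[0,0,0],[0,0,0],[0,0,0]],"fingers":[255,255,255,255,255,255,255,255]}';python3 go.py .45 -.0254 .030 .102; python3 shot.py q2
```

```text
clock: 19.02
tcp_pos: [0.5261, -0.0159, 0.0293]
orientation: [-0.0, 0.999, 0.051, -0.005]
ft_force: [-15.2, -0.6, -0.2]
finger_gap: 0.41
clock: 19.68
tcp_pos: [0.5261, -0.016, 0.0293]
orientation: [-0.0, 0.999, 0.051, -0.005]
ft_force: [-15.5, -0.9, 0.4]
finger_gap: 0.416
clock: 20.35
tcp_pos: [0.5261, -0.016, 0.0293]
orientation: [-0.0, 0.999, 0.051, -0.005]
ft_force: [-14.2, -0.7, 0.6]
finger_gap: 0.409
clock 20.35 tcp [ 0.5261 -0.016   0.0293] travel [-76.7   1.7   0.1] ang [-0.0013  0.0098 -0.0007] rows~ 1.8389552405747585 F [-14.2  -0.7   0.6]
```

View pics/q2s.png

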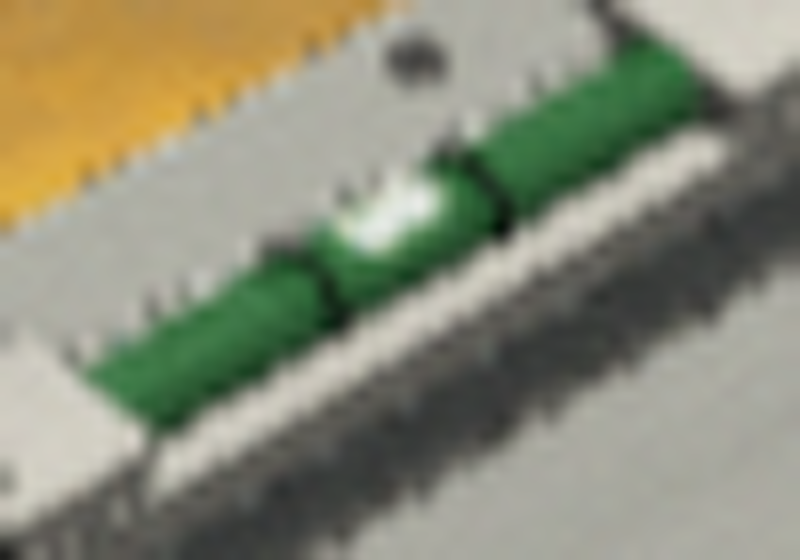

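```bash
python3 -m pendant '{"travel":[[-0.5,0,0],[-0.5,0,0],[-0.5,0,0],[-0.5,0,0],[-0.5,0,0],[-0.5,0,0]],"angular":[[0,0,0],[0,0,0],[0,0,0],[0,0,0],[0,0,0],[0,0,0]],"fingers":[240,180,100,80,80,80]}'; python3 -m pendant '{"travel":[[0,0,-4],[0,0,-15],[0,0,-35],[0,0,-65],[-10,0,-95],[-30,0,-120],[-60,0,-130],[-80,0,-130]],"angular":[[0,0,0],[0,0,0],[0,0,0],[0,0,0],[0,0,0],[0,0,0],[0,0,0],[0,0,0]],"fingers":[80,80,80,80,80,80,80,80]}';python3 -m pendant '{"travel":[[0,0,0],[0,0,0],[0,0,0],[0,0,0],[0,0,0],[0,0,0],[0,0,0],[0,0,0]],"angular":[[0,0,0],[0,0,0],[0,0,0],[0,0,0],[0,0,0],[0,0,0],[0,0,0],[0,0,0]],"fingers":[80,80,80,80,80,80,80,80]}';python3 go.py .45 -.0254 .030 .102; python3 shot.py q3;python3 - <<'E'
from h import *
for n in ["scene","wrist"]:
    s=sensors.observe();im=viewer.get_image(n);p=im["pixels"]
    if n=="scene": p=cv2.resize(p[110:260,270:450],None,fx=4,fy=4,interpolation=cv2.INTER_CUBIC)
    cv2.imwrite(f"pics/p10{n}.png",p)
E
```

```text
clock: 20.9
tcp_pos: [0.5301, -0.0164, 0.0311]
orientation: [0.0, 0.999, 0.05, 0.0]
ft_force: [-0.6, 0.6, -0.0]
finger_gap: 0.688
clock: 21.57
tcp_pos: [0.4493, -0.0245, 0.164]
orientation: [0.001, 0.999, 0.051, 0.002]
ft_force: [0.8, -1.0, -0.3]
finger_gap: 0.688
clock: 22.23
tcp_pos: [0.45, -0.0243, 0.1607]
orientation: [0.0, 0.999, 0.051, -0.0]
ft_force: [0.6, 0.5, 0.5]
finger_gap: 0.692
clock 22.23 tcp [ 0.45   -0.0243  0.1607] travel [  0.    1.  130.7] ang [ 0.0003  0.0007 -0.0009] rows~ 3.1348491525059177 F [0.6 0.5 0.5]
```

View pics/q3s.png

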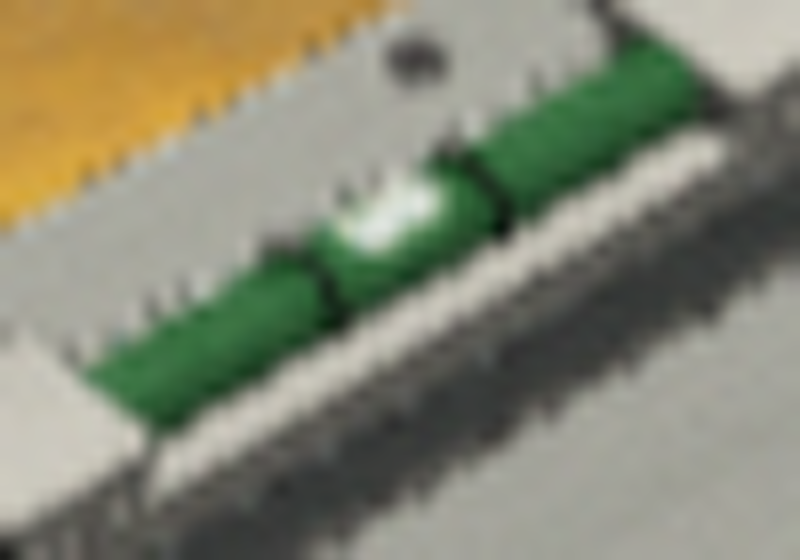

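View pics/p10scene.png

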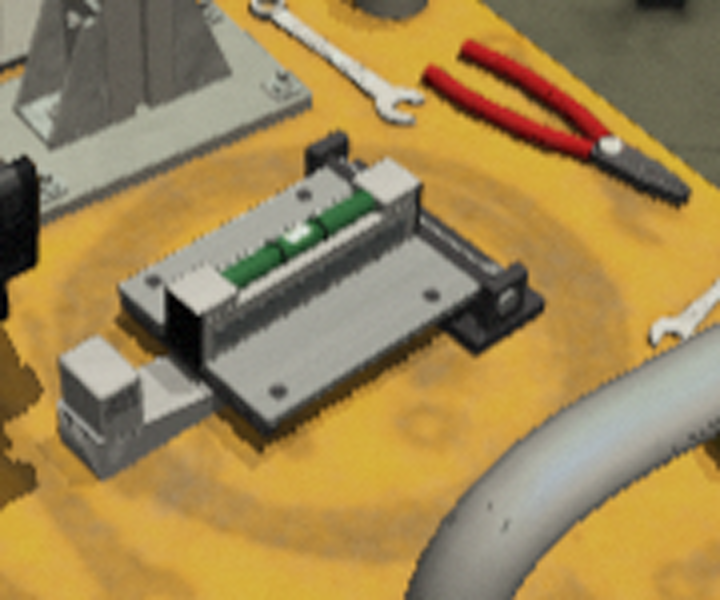

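View pics/p10wrist.png

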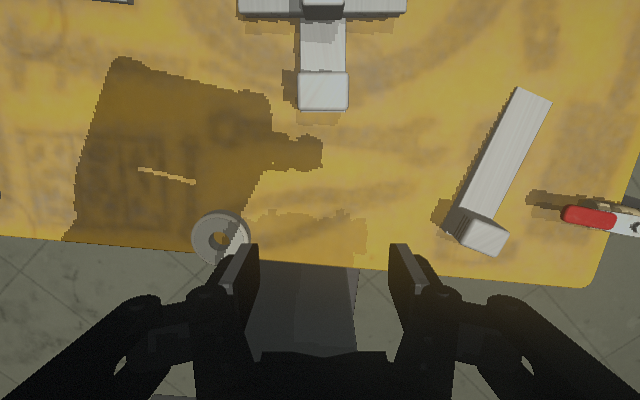

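```bash
python3 go.py .63 -.006 .18 .102; python3 -m pendant '{"travel":[[10,0,-10],[35,0,-20],[70,0,-20],[105,0,-20],[140,0,-20],[165,0,-20],[178,0,-20],[181,0,-20]],"angular":[[0,0,0],[0,0,0],[0,0,0],[0,0,0],[0,0,0],[0,0,0],[0,0,0],[0,0,0]],"fingers":[80,80,80,80,80,80,80,80]}';python3 -m pendant '{"travel":[[0,0,0],[0,0,0],[0,0,0],[0,0,0]],"angular":[[0,0,0],[0,0,0],[0,0,0],[0,0,0]],"fingers":[80,80,80,80]}';python3 - <<'E'
from h import *
im=viewer.get_image("wrist");p=im["pixels"];cv2.imwrite("pics/p11.png",cv2.resize(p[60:290,250:400],None,fx=2.6,fy=2.6,interpolation=cv2.INTER_CUBIC))
E
```

```text
clock 22.38 tcp [ 0.4499 -0.0243  0.1608] travel [ 1.811e+02 -1.000e-01 -1.930e+01] ang [ 0.0003  0.0005 -0.001 ] rows~ 4.366690721514132 F [-0.8  0.5 -0.2]
clock: 23.05
tcp_pos: [0.6315, -0.0059, 0.1802]
orientation: [0.0, 0.999, 0.051, -0.0]
ft_force: [-0.2, 0.2, 0.5]
finger_gap: 0.684
clock: 23.38
tcp_pos: [0.6292, -0.0062, 0.1811]
orientation: [0.0, 0.999, 0.05, -0.0]
ft_force: [0.3, -0.3, 0.3]
finger_gap: 0.685
```

View pics/p11.png

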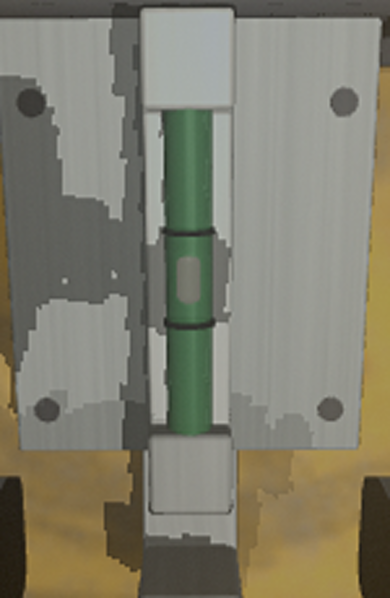

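```bash
python3 - <<'E'
from h import *
order.hand_in();s=sensors.observe();print(s["clock"],s["ft_force"])
E
```

```text
the job is handed in; nothing more can be done
the job is handed in; nothing more can be done
```

I laid the spirit level lengthways on the plate and let go. I then pushed the tall wedge, thin end first, under the free edge until the bubble centred, released it and backed away. The job is handed in, at about 23.5 s on the robot's clock.

**Bubble:** after release it stood between its two lines in both views. I measured about +0.3 mm off centre in the scene camera and −0.5 mm in the wrist camera; within 3 mm is allowed. It did not shift when the wedge was let go.

**Rest of the scene:** the wedge looked flat on the table and held the plate up. The wrist force was near zero with the gripper clear. The slim wedge, tape and valve looked unmoved; I judged that by eye, not by measurement.

**Things that went less smoothly or disagreed:**
- **Level against the hinge bar:** on first placing, its far end pressed on the bar (12 N sideways, 19 N up). I lifted it and set it 3 mm nearer the free edge. It now overhangs that edge by about 5 mm.
- **Wedge push:** it briefly reached about 40 N sideways because I was pressing the wedge down too hard. After easing up it ran at 12–16 N; the expected range was 5 to 15 N.
- **Foot height:** setting the level down suggested about 2.5 mm, while the wedge's first contact suggested about 0. I went by the bubble instead.
- **Hinge line:** my estimates of it differed by about 8 mm between pictures, which did not affect the result.

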